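# Refill the tube carousel at the syrup bar

## Robot

A 6-joint arm with a two-finger parallel gripper is mounted at the origin on a cart in front of the work surface, level with it; the furniture and walls round the work are solid. World frame = base frame: x ahead of the robot, y to its left, z up, the work surface at z = 0. Lengths are in mm, angles in rad, forces in N, time in s.
With the tool pointing down it reaches from about 400 to 825 mm from the base axis. Payload 7 kg.
Tool frame: the origin (TCP) lies at the very end of the fingers, on their centre line; the grasp point (between the pads) lies 19 mm behind it; z points along the fingers, y is the line along which they close (so a half turn about z gives the same grasp; the last joint's range is limited). The gripper opens to 88 mm and grips with 3 to 60 N. Pads are 19 mm wide; open, the fingers measure 130 mm over their backs; the gripper's body (78 mm by 193 mm) begins 47 mm behind the grasp point.
Start: joints at [-0.965, 0.359, 0.012, 0, -1.224, -0.288], TCP at [210.895, -641.185, 226.561] pointing down, gripper open.
Joint ranges: [-3.07, 3.07], [-1.43, 2.12], [-1.02, 1.25], [-3.03, 1.67], [-3.05, -0], [-3.03, 3.03]. Speed limits (rad/s): [2.39, 2.39, 3.01, 3.14, 3.14, 3.14].

## Interface

Orientations are given as a unit quaternion [x, y, z, w].
In Python, from plant import bot gives the robot as it stands. Calls block until the motion is done:
- bot.move_ptp(position, orientation): joint-space move of the TCP to a pose.
- bot.line_to(position, velocity=150, ori=None): straight line of the TCP; ori=None keeps the orientation; velocity is the mean speed in mm/s.
- bot.move_joints(angles): joint-space move.
- bot.move_gripper(opening, force=None): finger opening in mm; force is the grip in N (None keeps the last); returns when the fingers have stopped.
- bot.pause(seconds).
- bot.solve_ik(position, orientation): joint angles nearest the present ones, or None.
- bot.read_state(): the state.
- bot.camera(name): name is "side" or "top"; returns the picture (384x512x3 uint8, red, green, blue); there is no depth.
- bot.get_calibration(name): a dict with "fx", "fy", "cx", "cy" (pixels), "view" (4x4, takes a point from world to camera coordinates). Camera axes: x right, y up, looking along -z (the intrinsics and any distortion apply to the point x, -y, -z); pixel columns grow to the right and rows downward; lengths in mm; the calibration is good to about 2 mm. A picture is of the moment at which its call begins. get_calibration takes no time and is no camera call.
A pose or a line that the arm cannot do raises bot.Unreachable and nothing moves.
- bot.close_job(): hands the job in; it is judged then, once.
The state is a dict: "t": time; "joint_pos": joint angles; "qvel": joint speeds; "tau": joint torques, N m; "tcp_pos": TCP position; "eef_rot": TCP orientation; "contact_force": force on the tool from outside, world axes, zero at the start; "moment": the same for the moment, N m; "width": finger opening in mm; "finger_force": force on a finger pad.
Only numpy, scipy, OpenCV 4.12 (cv2) and the standard library are available. Lean on these libraries where they do the work, as an engineer would, in place of code of your own. Each camera call takes 0.05 s, during which the arm holds its last target. There are 200 camera calls.

## Task

Refill the tube carousel: through the single port in its clear cover, drop every capped flavour tube that stands in the wooden carrier, cap up, all the way to the bottom of a well of its own, turning the knob to click an empty well under the port each time. When all the tubes are in, turn the knob until the orange blank is clicked in under the port and leave the carousel closed like that. Leave the mill, the spice jar and the sugar box where they stand.

Things in the scene. Friction and masses are not known exactly. Their poses are not given: they have to be found in the camera images.
- magazine: The carousel's fixed stand; cannot be moved. Square base 180 x 180 mm, four corner pillars and a clear square cover plate 180 x 180 x 6 mm whose upper face is 122 mm above the worktop. Origin: centre of the underside, on the turret's axis. Its -x axis points from the turret axis to the loading port.
- port (a point): Centre of the one round loading port, 38 mm wide, green-rimmed, at the upper face of the cover, 58 mm from the turret axis. A tube can enter the turret only here, and only when a well stands under it.
- turret (a joint): Turret angle (rad, anticlockwise from above positive; turns on past a full turn). Sprung detents at whole multiples of 1.0472, each putting a station under the port: the orange blank at 0, well k (1 to 5) at -1.0472 k, repeating every 6.2832. The detent resists with about 0.15 Nm, less towards half way, then pulls on to the next station. Starts at any station, seldom between two.
- knob (a point): Centre of the black six-sided knob on the turret axis: 40 mm across flats, 30 mm tall, from 126 to 156 mm above the worktop; this point is at 141 mm. At every detent two of its flats face along the stand's x axis, the others every 60 degrees, so it can always be gripped the same way; an orange dash on it points to the blank.
- blank (a point): Centre of the top of the orange blank, the closed station (solid orange cylinder, 42 mm wide, top 112 mm above the worktop, 4 mm under the cover). It and the five wells, numbered anticlockwise from above, stand at 60 degrees on a circle of 58 mm radius. A tube not fully down fouls the cover and blocks turning.
- well1 (a point): Centre of the floor of well 1: an upright blind round well, 37 mm inside, floor 22 mm above the worktop, 90 mm deep. All five are empty at the start.
- well2 (a point): Centre of the floor of well 2: an upright blind round well, 37 mm inside, floor 22 mm above the worktop, 90 mm deep. All five are empty at the start.
- well3 (a point): Centre of the floor of well 3: an upright blind round well, 37 mm inside, floor 22 mm above the worktop, 90 mm deep. All five are empty at the start.
- well4 (a point): Centre of the floor of well 4: an upright blind round well, 37 mm inside, floor 22 mm above the worktop, 90 mm deep. All five are empty at the start.
- well5 (a point): Centre of the floor of well 5: an upright blind round well, 37 mm inside, floor 22 mm above the worktop, 90 mm deep. All five are empty at the start.
- tube_0: Capped flavour tube with a red cap: upright cylinder 30 mm in diameter, 86 mm tall (metal foot 30 mm, white middle, 20 mm cap), about 80 g, foot-heavy. Origin: centre of its underside; z axis towards the cap. Stands loose in a hole of the carrier, its top then 92 mm above the worktop; may be absent. Fully down in a well its top is 4 mm below the well's rim.
- tube_1: Capped flavour tube with a yellow cap: upright cylinder 30 mm in diameter, 86 mm tall (metal foot 30 mm, white middle, 20 mm cap), about 80 g, foot-heavy. Origin: centre of its underside; z axis towards the cap. Stands loose in a hole of the carrier, its top then 92 mm above the worktop; may be absent. Fully down in a well its top is 4 mm below the well's rim.
- tube_2: Capped flavour tube with a green cap: upright cylinder 30 mm in diameter, 86 mm tall (metal foot 30 mm, white middle, 20 mm cap), about 80 g, foot-heavy. Origin: centre of its underside; z axis towards the cap. Stands loose in a hole of the carrier, its top then 92 mm above the worktop; may be absent. Fully down in a well its top is 4 mm below the well's rim.
- tube_3: Capped flavour tube with a blue cap: upright cylinder 30 mm in diameter, 86 mm tall (metal foot 30 mm, white middle, 20 mm cap), about 80 g, foot-heavy. Origin: centre of its underside; z axis towards the cap. Stands loose in a hole of the carrier, its top then 92 mm above the worktop; may be absent. Fully down in a well its top is 4 mm below the well's rim.
- carrier: Loose wooden block, 150 x 150 x 30 mm, 0.9 kg, right of the carousel, with four round holes 35 mm wide and 24 mm deep (floors 6 mm above the worktop) at 40 mm to either side of its centre in x and y; the tubes stand in them, any of which may be empty. It slides if knocked and may then be left where it is. Origin: centre of its underside.
- mill: Pepper mill, 44 mm wide, 90 mm tall, loose, behind the carrier; bystander. Origin: centre of its underside.
- spice_jar: Spice jar with red cap, 44 mm wide, 98 mm tall, loose, left in front of the carousel; bystander. Origin: centre of its underside.
- sugar_box: Open box of sugar sachets, 66 x 100 x 77 mm, loose, at the back right; bystander. Origin: centre of its underside.
Mind the look-alikes: they are no part of the job. Leave any purple look-alike of the tube_3 alone.

How it is judged:
By the outcome, as a careful person would: the job done as asked, in the order asked, and still so for the second after the job is handed in, with the robot touching nothing.
Of tube_0, tube_1, tube_2, tube_3 only 3 to 4 are there at a start; the rules pass over those that are not, and their reading is None.
At some moment in a run one of carrier may be knocked a few centimetres aside while the robot is not near it.
It also fails if it takes over 210 s, if anything falls off the work surface, if the arm or the gripper's body presses on something with over 40 N, if the wrist force passes 120 N, or if a joint passes its speed limit or range.

## Working session

There is one attempt and no reset: what is moved stays moved. The work goes in short steps, each a Python script; the robot and the scene stay as the last script left them, time stands still between calls to the robot, and variables do not carry over. Pictures are saved under pics/ and viewed, at most 14 in all, crops included, and the job is handed in when it is done.

```bash
mkdir -p pics; ls; python3 - <<'E'
from plant import bot
import cv2
for n in("top","side"):
    cv2.imwrite(f"pics/{n}0.png",bot.camera(n)[:,:,::-1]); c=bot.get_calibration(n); print(n,c)
s=bot.read_state(); print(s)
E
```

```text
pics
top {'fx': 394.65376734279323, 'fy': 394.65376734279323, 'cx': 251.2845263385295, 'cy': 183.02330797756773, 'view': array([[ 1.27925162e-02, -9.99850492e-01, -1.16338027e-02,
        -6.78949430e+01],
       [ 9.86030904e-01,  1.06816471e-02,  1.66219608e-01,
        -5.15417464e+02],
       [-1.66070489e-01, -1.35976561e-02,  9.86020130e-01,
        -9.55758206e+02],
       [ 0.00000000e+00,  0.00000000e+00,  0.00000000e+00,
         1.00000000e+00]])}
side {'fx': 360.025934882985, 'fy': 360.025934882985, 'cx': 253.25990959852388, 'cy': 195.52505921861678, 'view': array([[ 9.98174645e-01,  5.62678195e-02,  2.19387735e-02,
        -5.06300077e+02],
       [-4.58656727e-02,  4.69946577e-01,  8.81502442e-01,
        -5.61442097e+01],
       [ 3.92901687e-02, -8.80899624e-01,  4.71669520e-01,
        -9.89831350e+02],
       [ 0.00000000e+00,  0.00000000e+00,  0.00000000e+00,
         1.00000000e+00]])}
{'t': 0.1, 'joint_pos': array([-9.64887255e-01,  3.59334139e-01,  1.11666987e-02, -2.98819813e-04,
       -1.22412009e+00, -2.88082341e-01]), 'qvel': array([ 0.00034915, -0.00126186,  0.00291078,  0.00118645, -0.00160509,
        0.00086154]), 'tau': array([-1.59178322e-03, -5.84163308e+01,  2.93753582e+01,  7.01554924e+00,
        1.01999781e-02, -6.21310005e-05]), 'tcp_pos': array([ 210.7630934 , -640.79308942,  225.71298995]), 'eef_rot': array([-1.58195082e-01,  9.87407586e-01,  7.33071857e-04, -1.95612171e-04]), 'contact_force': array([ 0.40963642, -0.35139516,  0.4395848 ]), 'moment': array([0.01828331, 0.04821494, 0.00078433]), 'finger_force': 0.0, 'width': 87.69881624902771}
```

View pics/top0.png

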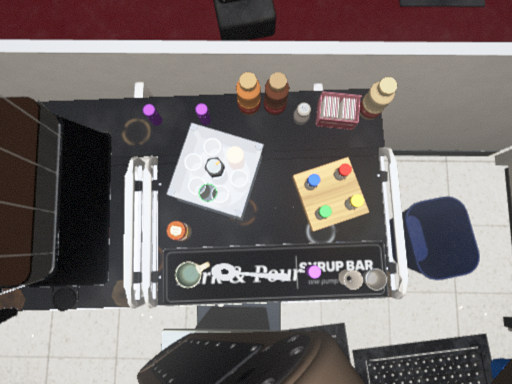

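View pics/side0.png

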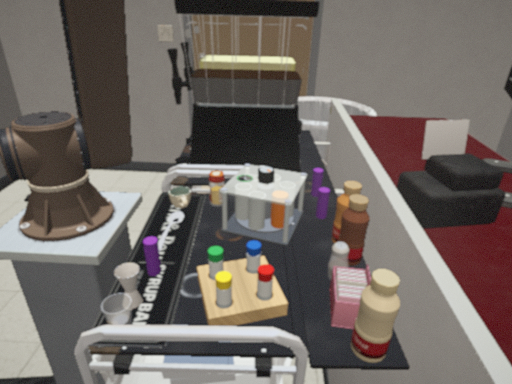

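```bash
cat > h.py <<'E'
import numpy as np, cv2
from plant import bot
from scipy.spatial.transform import Rotation as R
def ray(n,u,v,z):
    c=bot.get_calibration(n); V=np.array(c["view"]); r=V[:3,:3]; C=-r.T@V[:3,3]
    d=r.T@np.array([(u-c["cx"])/c["fx"],-(v-c["cy"])/c["fy"],-1])
    return C+d*(z-C[2])/d[2]
def proj(n,p):
    c=bot.get_calibration(n); V=np.array(c["view"]); q=V[:3,:3]@np.asarray(p,float)+V[:3,3]
    return np.array([c["cx"]+c["fx"]*q[0]/-q[2], c["cy"]-c["fy"]*q[1]/-q[2]])
HUE={"red":(0,8),"yellow":(22,32),"green":(50,75),"blue":(100,120)}
def blobs(img,lo,hi,smin=120,vmin=60,amin=15):
    h=cv2.cvtColor(img,cv2.COLOR_RGB2HSV)
    m=cv2.inRange(h,(lo,smin,vmin),(hi,255,255))
    n,_,st,ce=cv2.connectedComponentsWithStats(m)
    return [(st[i,4],*ce[i].round(1),*st[i,:4]) for i in range(1,n) if st[i,4]>=amin]
def caps(img=None):
    img=bot.camera("top") if img is None else img; out={}
    for k,(a,b) in HUE.items():
        out[k]=[(B[0],ray("top",B[1],B[2],84).round(1)) for B in blobs(img,a,b)]
    return out
def q(yaw):  # tool down, closing axis (tool y) along world angle yaw
    y=np.array([np.cos(yaw),np.sin(yaw),0]); z=np.array([0,0,-1.]); x=np.cross(y,z)
    return R.from_matrix(np.c_[x,y,z]).as_quat()
E
python3 - <<'E'
from h import *
im=cv2.imread("pics/top0.png")[:,:,::-1].copy()
for k,v in caps(im).items(): print(k,v)
print("green raw",blobs(im,40,90,60,30)); print("orange",blobs(im,5,22,60,120,20))
for u,v,z in((214,167,156),(207,192,122),(235,155,112)): print(ray("top",u,v,z))
cv2.imwrite("pics/crop0.png",cv2.resize(im[115:230,155:275,::-1],None,fx=5,fy=5,interpolation=cv2.INTER_CUBIC))
E
```

```text
red [(np.int32(25), array([ 742.4, -103.3,   84. ])), (np.int32(100), array([ 699.2, -116. ,   84. ])), (np.int32(93), array([696. , -53.5,  84. ])), (np.int32(15), array([ 703.9, -334.8,   84. ])), (np.int32(15), array([ 685.5, -350.8,   84. ])), (np.int32(129), array([ 545.5, -288.8,   84. ])), (np.int32(31), array([384.8, 102.2,  84. ]))]
yellow [(np.int32(27), array([ 466.2, -304.7,   84. ]))]
green []
blue [(np.int32(103), array([ 518.8, -212.5,   84. ])), (np.int32(39), array([ 347.9, -466.2,   84. ])), (np.int32(212), array([ 100.4, -617.7,   84. ]))]
green raw [(np.int32(30), np.float64(202.6), np.float64(194.6), np.int32(199), np.int32(185), np.int32(13), np.int32(17)), (np.int32(16), np.float64(215.3), np.float64(193.0), np.int32(214), np.int32(188), np.int32(3), np.int32(11)), (np.int32(137), np.float64(324.8), np.float64(211.0), np.int32(318), np.int32(205), np.int32(14), np.int32(13))]
orange [(np.int32(517), np.float64(247.7), np.float64(86.0), np.int32(236), np.int32(72), np.int32(25), np.int32(28)), (np.int32(248), np.float64(277.6), np.float64(80.3), np.int32(268), np.int32(72), np.int32(20), np.int32(17)), (np.int32(357), np.float64(380.1), np.float64(94.9), np.int32(369), np.int32(80), np.int32(27), np.int32(26)), (np.int32(49), np.float64(271.7), np.float64(92.9), np.int32(267), np.int32(86), np.int32(12), np.int32(12)), (np.int32(95), np.float64(370.0), np.float64(107.9), np.int32(363), np.int32(97), np.int32(20), np.int32(17)), (np.int32(55), np.float64(247.4), np.float64(105.0), np.int32(238), np.int32(99), np.int32(22), np.int32(10)), (np.int32(2727), np.float64(329.8), np.float64(195.6), np.int32(293), np.int32(157), np.int32(76), np.int32(75)), (np.int32(253), np.float64(177.0), np.float64(230.3), np.int32(166), np.int32(221), np.int32(23), np.int32(19))]
[532.86792285  21.2601485  156.        ]
[480.59825412  39.60435941 122.        ]
[571.77930144 -23.10126215 112.        ]
```

View pics/crop0.png

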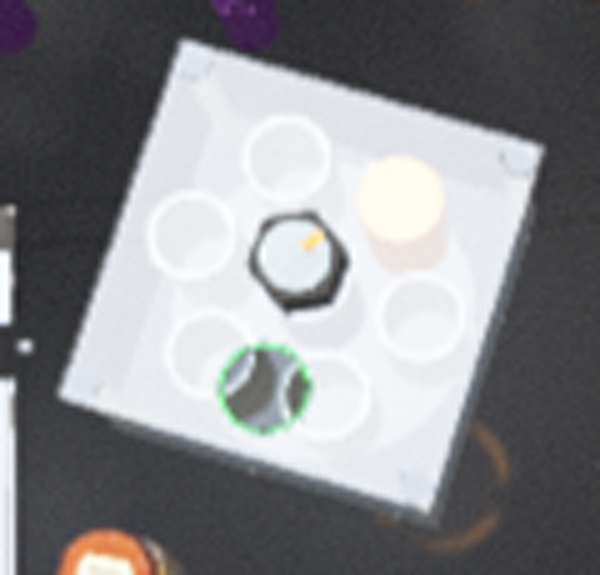

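```bash
python3 - <<'E'
from h import *
f=lambda x,y,z: ray("top",(x+.5)/5-.5+155,(y+.5)/5-.5+115,z)[:2]
c=[f(*p,122) for p in((183,40),(543,147),(433,515),(60,398))]
print("corners",np.round(c,1),"sides",[np.linalg.norm(c[i]-c[i-1]).round(1) for i in range(4)]); ctr=np.mean(c,0); print("centre",ctr)
for i in range(4): d=c[(i+1)%4]-c[i]; print(np.degrees(np.arctan2(d[1],d[0])).round(1))
k=f(297,253,156); p=f(265,388,122); print("knob",k,"port",p,np.linalg.norm(p-k),np.linalg.norm(p-ctr))
a=lambda d:np.degrees(np.arctan2(d[1],d[0]))
print("port ang",a(p-k),a(p-ctr))
for w in((400,197),(288,157),(191,235),(207,352),(325,394),(421,316)):
    d=f(*w,112)-ctr; print(w,np.linalg.norm(d).round(1),a(d).round(1))
im=cv2.imread("pics/top0.png")[:,:,::-1].copy()
print(blobs(im,20,38,100,120)[-4:])
s=cv2.imread("pics/side0.png")[:,:,::-1].copy()
for n,h in(("red",(0,8)),("red2",(172,180)),("yellow",(22,32)),("green",(45,85)),("blue",(100,120))): print(n,[tuple(map(float,b)) for b in blobs(s,*h,amin=60) if 190<b[1]<290 and 230<b[2]<310])
E
```

```text
corners [[647.9  82.7]
 [596.7 -89.9]
 [422.2 -40.8]
 [474.4 133.3]] sides [np.float64(180.7), np.float64(180.0), np.float64(181.3), np.float64(181.8)]
centre [535.29122121  21.35204784]
-106.5
164.3
73.3
-16.3
knob [537.01838426  21.37853114] port [480.14505621  38.19556739] 59.307572469273346 57.66111051048998
port ang 163.52742855292757 163.01554132339257
(400, 197) 58.3 -48.1
(288, 157) 59.0 10.3
(191, 235) 58.9 70.8
(207, 352) 59.0 128.8
(325, 394) 57.1 -169.8
(421, 316) 57.6 -108.8
[(np.int32(154), np.float64(356.5), np.float64(200.3), np.int32(349), np.int32(194), np.int32(15), np.int32(14))]
red [(228.0, 265.3, 272.1, 258.0, 264.0, 16.0, 18.0)]
red2 []
yellow [(251.0, 223.1, 279.5, 215.0, 271.0, 17.0, 18.0)]
green [(218.0, 215.1, 252.6, 207.0, 245.0, 17.0, 17.0)]
blue [(201.0, 253.4, 246.8, 246.0, 240.0, 16.0, 16.0)]
```

```bash
cat >> h.py <<'E'
HUE={"red":(0,8),"yellow":(20,38),"green":(40,90),"blue":(100,120)}
def tubes(img=None):
    img=bot.camera("top") if img is None else img; o={}
    for k,(a,b) in HUE.items():
        for B in blobs(img,a,b,90,40,60):
            p=ray("top",B[1],B[2],84)[:2]
            if 380<p[0]<660 and -400<p[1]<-110 and B[0]<250: o[k]=p
    return o
C=np.array([535.8,21.3]); SX=np.radians(-16.4)   # stand axis, stand x heading
PORT=C+58*np.array([-np.cos(SX),-np.sin(SX)])
def st(): 
    s=bot.read_state(); return round(s["t"],1),s["tcp_pos"].round(1),s["contact_force"].round(1),s["moment"].round(2),round(s["width"],1),round(float(np.max(s["finger_force"])),1)
E
python3 - <<'E'
from h import *
im=cv2.imread("pics/top0.png")[:,:,::-1].copy()
t=tubes(im); print(t)
for a,b in(("red","yellow"),("yellow","green"),("green","blue"),("blue","red")): print(a,b,np.linalg.norm(t[a]-t[b]).round(1),np.degrees(np.arctan2(*(t[b]-t[a])[::-1])).round(1))
for p,n in((C,"knob"),(PORT,"port"),(t["red"],"red")):
  for d in range(-106,260,30):
    j=bot.solve_ik([*p,128],q(np.radians(d+.0-.4))); print(n,d,None if j is None else np.round(j,2))
E
```

```text
{'red': array([ 545.02778571, -288.33540966]), 'yellow': array([ 469.94726809, -315.53587451]), 'green': array([ 443.09046726, -238.95004873]), 'blue': array([ 519.02780448, -212.52648555])}
red yellow 79.9 -160.1
yellow green 81.2 109.3
green blue 80.4 19.2
blue red 80.1 -71.1
knob -106 [ 0.41  0.22 -0.43  0.   -0.92  0.88]
knob -76 [ 0.41  0.22 -0.43  0.   -0.92  1.4 ]
knob -46 [ 0.41  0.22 -0.43  0.   -0.92  1.93]
knob -16 [ 0.41  0.22 -0.43  0.   -0.92  2.45]
knob 14 [ 0.41  0.22 -0.43  0.   -0.92  2.97]
knob 44 [ 0.41  0.22 -0.43  0.   -0.92 -2.79]
knob 74 [ 0.41  0.22 -0.43  0.   -0.92 -2.26]
knob 104 [ 0.41  0.22 -0.43  0.   -0.92 -1.74]
knob 134 [ 0.41  0.22 -0.43  0.   -0.92 -1.22]
knob 164 [ 0.41  0.22 -0.43  0.   -0.92 -0.69]
knob 194 [ 0.41  0.22 -0.43  0.   -0.92 -0.17]
knob 224 [ 0.41  0.22 -0.43  0.   -0.92  0.36]
knob 254 [ 0.41  0.22 -0.43  0.   -0.92  0.88]
port -106 [ 0.49  0.13 -0.54  0.   -0.9   0.8 ]
port -76 [ 0.49  0.13 -0.54  0.   -0.9   1.32]
port -46 [ 0.49  0.13 -0.54  0.   -0.9   1.84]
port -16 [ 0.49  0.13 -0.54  0.   -0.9   2.37]
port 14 [ 0.49  0.13 -0
[... 292 characters left out ...]
.9  -0.25]
port 224 [ 0.49  0.13 -0.54  0.   -0.9   0.27]
port 254 [ 0.49  0.13 -0.54  0.   -0.9   0.8 ]
red -106 [-0.17  0.34 -0.25  0.   -0.98  1.45]
red -76 [-0.17  0.34 -0.25  0.   -0.98  1.98]
red -46 [-0.17  0.34 -0.25  0.   -0.98  2.5 ]
red -16 [-0.17  0.34 -0.25  0.   -0.98  3.03]
red 14 [-0.17  0.34 -0.25  0.   -0.98 -2.73]
red 44 [-0.17  0.34 -0.25  0.   -0.98 -2.21]
red 74 [-0.17  0.34 -0.25  0.   -0.98 -1.69]
red 104 [-0.17  0.34 -0.25  0.   -0.98 -1.16]
red 134 [-0.17  0.34 -0.25  0.   -0.98 -0.64]
red 164 [-0.17  0.34 -0.25  0.   -0.98 -0.12]
red 194 [-0.17  0.34 -0.25  0.   -0.98  0.41]
red 224 [-0.17  0.34 -0.25  0.   -0.98  0.93]
red 254 [-0.17  0.34 -0.25  0.   -0.98  1.45]
```

```bash
cat >> h.py <<'E'
def turn(a,b,z=130,c=None,force=25):
    c=C if c is None else c
    bot.move_gripper(62); bot.move_ptp([*c,200],q(a)); bot.line_to([*c,z],120)
    print("at",st()); bot.move_gripper(30,force); print("grip",st())
    n=max(2,int(np.ceil(abs(b-a)/np.radians(15))))
    for x in np.linspace(a,b,n+1)[1:]: bot.move_ptp([*c,z],q(x))
    print("turned",st()); bot.move_gripper(62); print("open",st()); bot.line_to([*c,200],200)
def shot(n,box,f,name):
    im=bot.camera(n); x0,x1,y0,y1=box
    cv2.imwrite("pics/"+name,cv2.resize(im[y0:y1,x0:x1,::-1],None,fx=f,fy=f,interpolation=cv2.INTER_CUBIC)); return im
E
python3 - <<'E'
from h import *
bot.move_ptp([*C,250],q(np.radians(190.6))); print(st())
turn(np.radians(190.6),np.radians(163.6))
# clear the view over the port side: go towards carrier
bot.move_ptp([500,-260,260],q(np.radians(253.6))); print(st())
shot("top",(155,275,115,230),5,"t1.png")
E
```

```text
(2.7, array([535.9,  20.7, 249.9]), array([-0.5, -0.1,  0.7]), array([-0.01,  0.08,  0.  ]), 87.9, 0.0)
at (4.4, array([536.7,  21.5, 131.2]), array([-0.4, -0. ,  0.9]), array([0.02, 0.13, 0.01]), 61.9, 0.0)
grip (4.9, array([536.1,  21.4, 130.5]), array([ 0.5, -0.2,  3.3]), array([ 0.19,  0.39, -0.03]), 40.0, 25.0)
turned (5.6, array([535.1,  21.4, 130.4]), array([-4.5,  1.8,  7.7]), array([ 0.77,  1.76, -0.16]), 40.0, 25.0)
open (6.2, array([535.8,  21.3, 129.9]), array([ 0.5,  0.4, -0.2]), array([0.02, 0.1 , 0.01]), 61.7, 0.0)
(8.6, array([ 500. , -259.7,  259.6]), array([-0.4, -0.1, -1.2]), array([-0.08,  0.15,  0.05]), 61.9, 0.0)
```

View pics/t1.png

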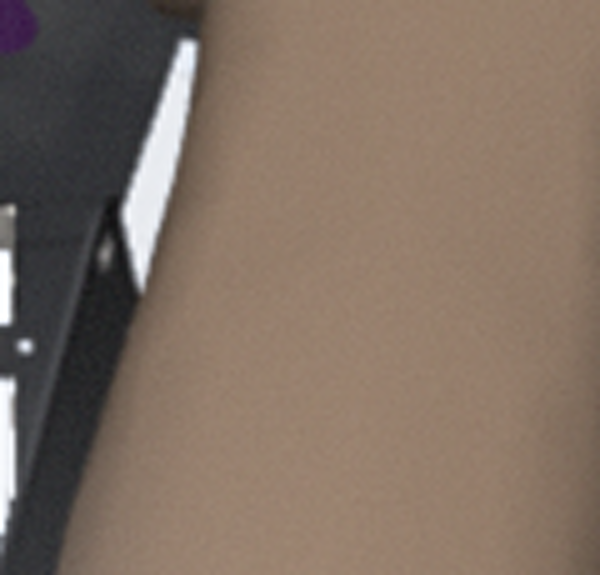

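```bash
cat >> h.py <<'E'
def home(): bot.move_joints([-0.965,0.359,0.012,0,-1.224,-0.288+1.5])
E
python3 - <<'E'
from h import *
home(); print(st())
im=shot("top",(155,275,115,230),5,"t2.png"); print(tubes(im)); cv2.imwrite("pics/full2.png",im[:,:,::-1])
E
```

```text
(10.4, array([ 211.9, -640.9,  226.6]), array([ 0.3, -0.2, -0.1]), array([0.05, 0.07, 0.02]), 62.4, 0.0)
{'red': array([ 545.03031223, -288.5778648 ]), 'yellow': array([ 469.94726809, -315.53587451]), 'green': array([ 443.09046726, -238.95004873]), 'blue': array([ 519.27392961, -212.52975341])}
```

View pics/t2.png

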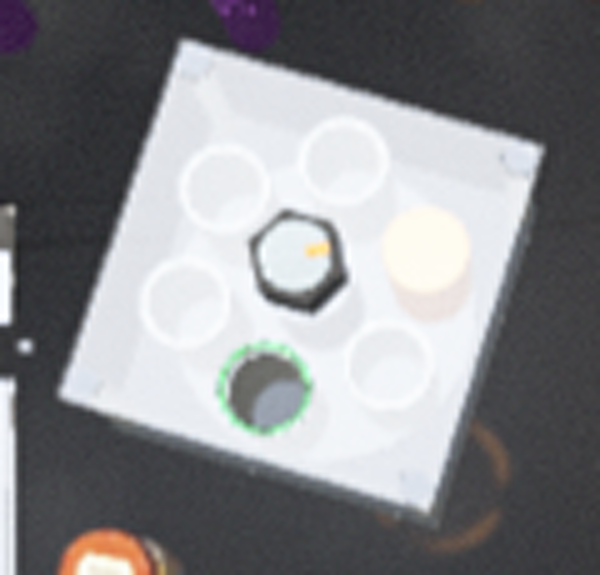

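```bash
cat >> h.py <<'E'
Y=np.radians(253.6)
def pick(p):
    bot.move_gripper(52); bot.move_ptp([*p,160],q(Y)); bot.line_to([*p,66],120); print("pick",st())
    bot.move_gripper(20,20); print("held",st()); bot.line_to([*p,245],200)
def toport():
    bot.move_ptp([*PORT,245],q(Y)); bot.line_to([*PORT,192],150); print("over port",st())
def lower(z=127):
    f0=bot.read_state()["contact_force"]
    for h in (184,176,168,155,141,z):
        bot.line_to([*PORT,h],80); d=bot.read_state()["contact_force"]-f0
        if np.abs(d).max()>5: print("CONTACT",h,d.round(1),st()); return False
    print("low",st()); return True
def drop():
    bot.move_gripper(46); bot.pause(.3); print("drop",st()); bot.line_to([*PORT,220],200)
E
python3 - <<'E'
from h import *
pick(np.array([519.1,-212.5])); toport()
shot("side",(180,340,120,240),5,"s1.png")
E
```

```text
pick (13.7, array([ 519.6, -212.7,   66.6]), array([-0.3, -0.3,  0.2]), array([-0.03,  0.13,  0.05]), 51.9, 0.0)
held (14.2, array([ 519.4, -212.5,   66.4]), array([ 0.1, -0. ,  2.7]), array([0.17, 0.17, 0.  ]), 29.4, 20.0)
over port (16.8, array([480.6,  36.8, 192.3]), array([-0.4,  0.4, -0.4]), array([-0.06,  0.14, -0.01]), 28.8, 20.0)
```

View pics/s1.png

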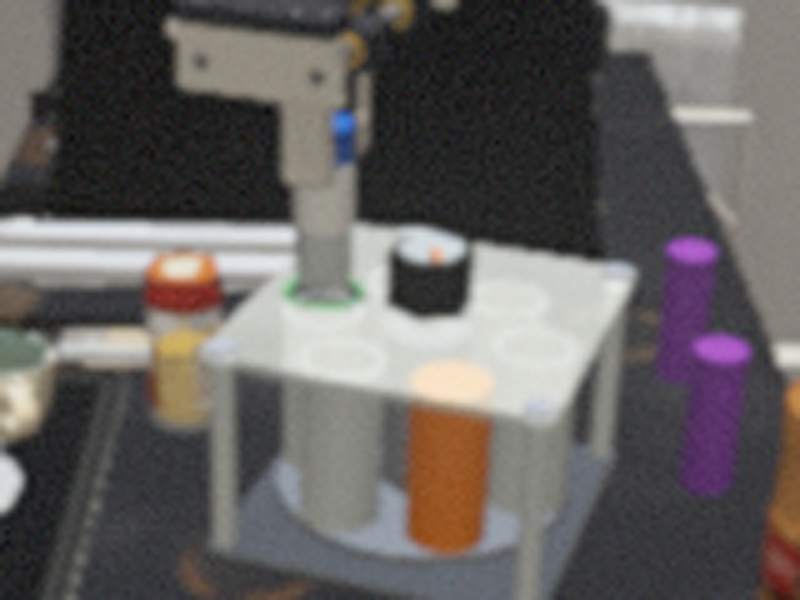

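```bash
python3 - <<'E'
from h import *
if lower():
    drop(); home(); im=shot("top",(150,380,110,240),3,"t3.png"); print(tubes(im),st())
E
```

```text
low (18.5, array([480. ,  37.5, 127. ]), array([ 0. ,  0. , -0.3]), array([-0.08,  0.09,  0.03]), 29.2, 20.0)
drop (19.4, array([480.2,  37.7, 127. ]), array([-0.1, -0.6, -0.4]), array([-0.07,  0.13,  0.01]), 45.9, 0.0)
{'red': array([ 545.27587089, -288.3419368 ]), 'yellow': array([ 469.70841211, -315.76740607]), 'green': array([ 443.33283906, -239.19288803])} (22.6, array([ 211.9, -640.9,  226.6]), array([0.6, 0.6, 0.8]), array([-0.01,  0.15,  0.03]), 46.0, 0.0)
```

View pics/t3.png

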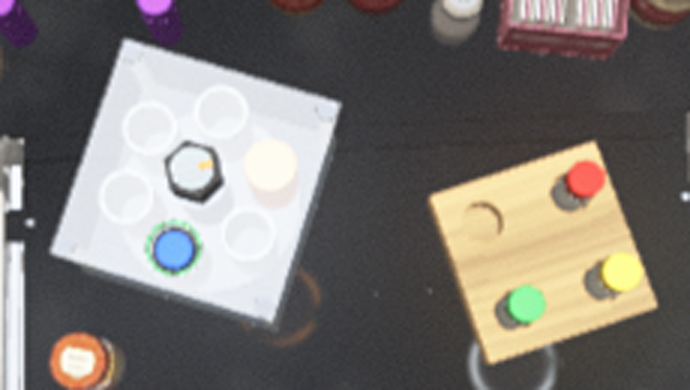

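```bash
cat > cyc.py <<'E'
from h import *
import sys
name,prev=sys.argv[1:3]
turn(np.radians(163.6),np.radians(223.6)); home()
im=shot("top",(155,275,115,230),2.5,f"a_{name}.png"); t=tubes(im)
u=blobs(im,*HUE[prev],90,40,8); print("prev cap at",[ray("top",b[1],b[2],108)[:2].round(1) for b in u if 160<b[1]<260 and 120<b[2]<225], "want", (C+np.array([[np.cos(np.pi/3),-np.sin(np.pi/3)],[np.sin(np.pi/3),np.cos(np.pi/3)]])@(PORT-C)).round(1)); print(t)
pick(t[name]); toport()
if lower():
    drop(); home(); im=shot("top",(150,380,110,240),3,f"b_{name}.png"); print(tubes(im),st())
E
python3 cyc.py green blue; python3 -c "
import cv2,numpy as np
a=cv2.imread('pics/a_green.png');b=cv2.imread('pics/b_green.png');c=np.zeros((400,800,3),'uint8');b=cv2.resize(b,(480,271));c[:a.shape[0],:a.shape[1]]=a;c[:271,310:790]=b;cv2.imwrite('pics/m1.png',c)"
```

```text
at (26.5, array([536.3,  21.3, 130.5]), array([-0.2, -0.9,  0.4]), array([0.08, 0.03, 0.03]), 61.8, 0.0)
grip (27.0, array([535.1,  21.5, 130.4]), array([-4.4,  2.9,  5.3]), array([ 1.05,  1.94, -0.12]), 39.8, 25.0)
turned (28.6, array([537.1,  21.9, 130.4]), array([4. , 5. , 1.9]), array([ 1.2 , -0.76,  0.17]), 39.5, 25.0)
open (29.2, array([535.7,  21.2, 130. ]), array([0.4, 0.2, 0.1]), array([-0.04,  0.15,  0.01]), 61.9, 0.0)
prev cap at [] want [493.8 -18.7]
{'red': array([ 545.02778571, -288.33540966]), 'yellow': array([ 469.94726809, -315.53587451]), 'green': array([ 443.33005544, -238.9543852 ])}
pick (35.5, array([ 443.8, -239.2,   66.5]), array([-0.3, -0.3,  0.2]), array([-0.06,  0.17,  0.02]), 52.1, 0.0)
held (36.0, array([ 443.6, -239. ,   66.3]), array([0.2, 0.7, 2.6]), array([0.11, 0.2 , 0.02]), 29.0, 20.0)
over port (38.7, array([480.5,  36.8, 192.4]), array([ 0.6, -0.4, -0.8]), array([-0.09,  0.11,  0.01]), 29.1, 20.0)
low (40.4, array([480. ,  37.6, 127. ]), array([ 0.1, -0. , -0.2]), array([-0.04,  0.13,  0.  ]), 29.1, 20.0)
drop (41.2, array([480.2,  37.7, 127. ]), array([ 0.3,  0.5, -1.4]), array([-0.14,  0.11,  0.  ]), 45.6, 0.0)
{'red': array([ 545.02778571, -288.33540966]), 'yellow': array([ 469.94998294, -315.77500512])} (44.5, array([ 211.9, -640.9,  226.5]), array([-0.6,  0.5, -0.2]), array([0.06, 0.09, 0.07]), 46.5, 0.0)
```

View pics/m1.png

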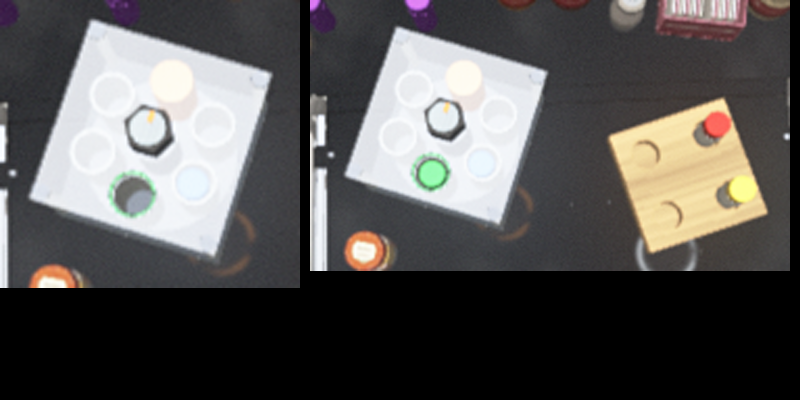

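The turret stepped one well: blue now sits next to the port and green is down in the port at (431,173). Next is yellow.

```bash
python3 cyc.py yellow green; python3 -c "
import cv2,numpy as np
a=cv2.imread('pics/a_yellow.png');b=cv2.imread('pics/b_yellow.png');c=np.zeros((300,800,3),'uint8');b=cv2.resize(b,(480,271));c[:a.shape[0],:a.shape[1]]=a;c[:271,310:790]=b;cv2.imwrite('pics/m2.png',c)"
```

```text
at (48.4, array([536.3,  21.2, 130.5]), array([ 0.4, -0.9,  0.2]), array([ 0.02,  0.04, -0.02]), 62.2, 0.0)
grip (48.9, array([535.2,  21.5, 130.4]), array([-3.3,  2.9,  5.8]), array([ 1.02,  1.9 , -0.08]), 39.8, 25.0)
turned (50.5, array([537.1,  21.9, 130.4]), array([4.7, 3.7, 1.8]), array([ 1.16, -0.82,  0.15]), 39.8, 25.0)
open (51.1, array([535.7,  21.2, 129.9]), array([ 0.5, -0.3, -0.5]), array([0.  , 0.15, 0.01]), 62.2, 0.0)
prev cap at [] want [493.8 -18.7]
{'red': array([ 545.02778571, -288.33540966]), 'yellow': array([ 469.70569666, -315.52828555])}
pick (57.2, array([ 470.2, -315.9,   66.6]), array([ 0.3, -1. , -0.2]), array([-0.04,  0.1 ,  0.02]), 52.0, 0.0)
held (57.7, array([ 470. , -315.6,   66.3]), array([-0.8,  0.7,  2.3]), array([ 0.08,  0.17, -0.01]), 29.4, 19.9)
over port (60.6, array([480.6,  37. , 192.3]), array([-0.1,  0. ,  0.1]), array([-0.04,  0.09, -0.01]), 29.2, 19.9)
low (62.3, array([480. ,  37.5, 127. ]), array([ 0. ,  1.1, -0. ]), array([-0.02,  0.1 ,  0.03]), 29.0, 19.9)
drop (63.1, array([480.2,  37.7, 127. ]), array([ 0.1, -0.5,  0.2]), array([-0.13,  0.16,  0.  ]), 45.7, 0.0)
{'red': array([ 545.02778571, -288.33540966])} (66.4, array([ 211.9, -640.9,  226.5]), array([-0.7,  1.2, -0.2]), array([ 0.  ,  0.13, -0.  ]), 45.9, 0.0)
```

View pics/m2.png

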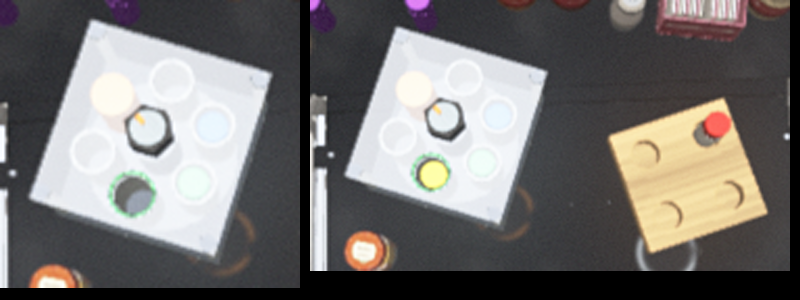

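Yellow is down in the port at (433,174), with green and blue beyond it. Next is red, then the final turn.

```bash
python3 cyc.py red yellow; python3 -c "
import cv2,numpy as np
a=cv2.imread('pics/a_red.png');b=cv2.imread('pics/b_red.png');c=np.zeros((300,800,3),'uint8');b=cv2.resize(b,(480,271));c[:a.shape[0],:a.shape[1]]=a;c[:271,310:790]=b;cv2.imwrite('pics/m3.png',c)"
```

```text
at (70.3, array([536.3,  21.2, 130.5]), array([ 0.5,  0.5, -0.8]), array([ 0.04,  0.02, -0.  ]), 62.2, 0.0)
grip (70.8, array([535.1,  21.5, 130.4]), array([-5.3,  3.2,  5.4]), array([ 1.01,  1.92, -0.1 ]), 40.0, 25.0)
turned (72.4, array([537.1,  21.9, 130.4]), array([4.2, 4.9, 2. ]), array([ 1.21, -0.79,  0.17]), 39.7, 25.0)
open (73.0, array([535.7,  21.2, 129.9]), array([ 0.2, -0.2,  1.1]), array([-0.03,  0.15,  0.01]), 62.2, 0.0)
prev cap at [] want [493.8 -18.7]
{'red': array([ 544.77972179, -288.32888309])}
pick (79.3, array([ 545.3, -288.6,   66.7]), array([ 0.1, -1.2, -0.5]), array([-0.09,  0.13,  0.06]), 51.9, 0.0)
held (79.8, array([ 545.1, -288.4,   66.4]), array([-0.5,  0.4,  2. ]), array([ 0.14,  0.12, -0.04]), 29.1, 20.0)
over port (82.7, array([480.7,  37. , 192.3]), array([ 0.5, -0.3,  0. ]), array([-0.01,  0.1 , -0.04]), 28.8, 20.0)
low (84.4, array([480. ,  37.5, 126.9]), array([-0.8,  0.9, -0.3]), array([-0.06,  0.17, -0.  ]), 29.2, 20.0)
drop (85.2, array([480.2,  37.7, 127. ]), array([-0.4,  0.2, -0.7]), array([-0.1 ,  0.12, -0.03]), 46.0, 0.0)
{} (88.5, array([ 211.9, -640.9,  226.5]), array([0.3, 0.4, 0.2]), array([-0.  ,  0.1 , -0.04]), 46.1, 0.0)
```

View pics/m3.png

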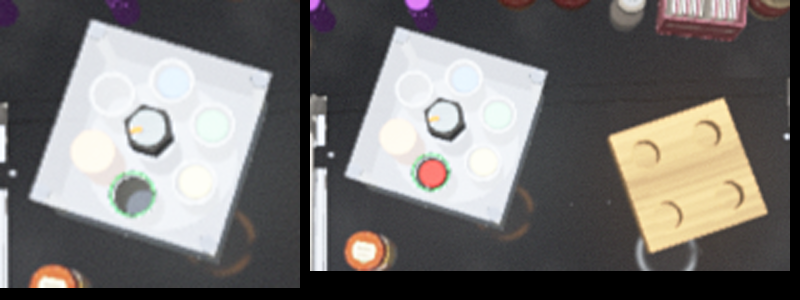

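All four tubes are in, and the blank is next to come under the port.

```bash
python3 - <<'E'
from h import *
turn(np.radians(163.6),np.radians(223.6)); home(); bot.pause(.5)
shot("top",(140,400,70,260),3,"end.png")
E
```

```text
at (92.4, array([536.3,  21.2, 130.5]), array([ 0.2, -0.1,  0.5]), array([0.01, 0.08, 0.02]), 62.1, 0.0)
grip (92.9, array([535.1,  21.5, 130.4]), array([-4.8,  2.3,  5.3]), array([ 0.97,  1.92, -0.12]), 40.0, 25.0)
turned (94.4, array([537.1,  22. , 130.4]), array([4.3, 3.6, 2.6]), array([ 1.26, -0.84,  0.13]), 39.6, 25.0)
open (95.1, array([535.7,  21.2, 129.9]), array([-0.1, -0.6,  0.1]), array([-0.01,  0.09, -0.02]), 62.3, 0.0)
```

View pics/end.png

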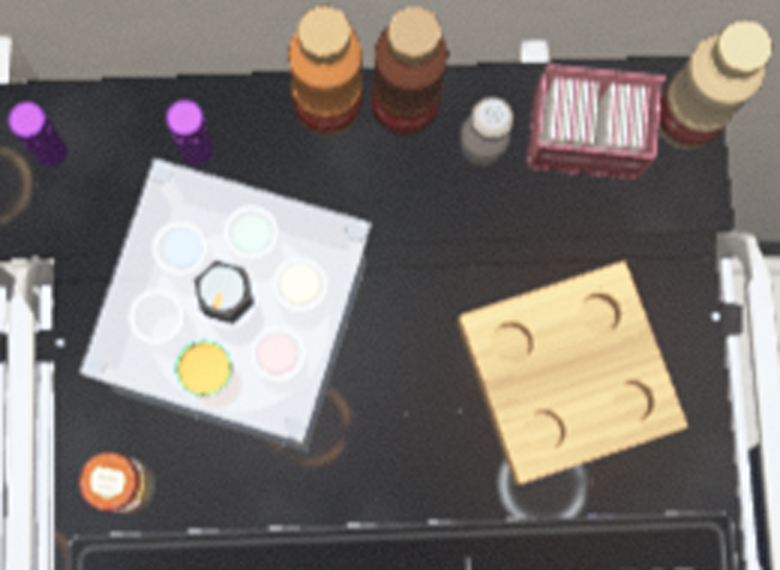

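The orange blank fills the port at (204,368). All four tubes are in wells and the bystanders are where they were.

```bash
python3 -c "
from plant import bot
print(bot.close_job())"
```

```text
the job is handed in; nothing more can be done
None
```

All four tubes (blue, green, yellow and red) are each down in their own well, the orange blank is clicked in under the port, the mill, spice jar and sugar box were not touched, and the job was handed in at about 97 s.

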